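# Kit the green prints into the outline caddy

## Task

Collect this order's four good green prints (the complete gear, the cross knob, the pull handle and the ring) into the blue caddy: stand each upright and flat on the card that shows its outline, centred over the outline, with the pull handle lying along its bar. Leave the look-alikes, the black ring and the broken green gear, where they lie, undisturbed.

Things in the scene. Friction and masses are not known exactly. Their poses are not given: they have to be found in the camera images.
- gear_c (a point): The good gear: green printed gear, complete: a toothed wheel 60 mm across (12 teeth all round) and 14 mm thick at the bottom, with a round hub 24 mm across standing up from its middle to 44 mm above the underside. Grip the hub from above. The point is on the axis 22 mm above the underside; z up along the axis. Any yaw will do. 25 to 50 g.
- cross_c (a point): The cross knob: green printed plus sign, arms 66 mm tip to tip, 16 mm wide and 14 mm thick at the bottom, with a round hub 24 mm across standing up from its middle to 44 mm above the underside. Grip it by the hub, from above. The point is on the axis 22 mm above the underside; z up, x and y along the arms. Any yaw will do. 20 to 42 g.
- pull_c (a point): The pull handle: green printed bridge standing on two feet: 74 mm long, 16 mm wide, 34 mm tall; the upper bar is 14 mm thick (20 to 34 mm above the underside), with a foot under each end. Grip across the 16 mm width at mid length, from above. The point is at mid length and mid width, 17 mm above the underside; x along its length, z up. Either way round is the same. 17 to 35 g.
- ring_c (a point): The green spacer ring: green printed ring standing on its flat face, 44 mm outside diameter, 26 mm hole, 36 mm tall. Grip across its outside, from above. The point is on the axis half-way up, 18 mm above the underside; z along the axis. 21 to 42 g.
- black_ring_c (a point): Does not belong: a ring of the same size as the green ring (44 mm across, 36 mm tall) but black. The point is on the axis, 18 mm above the bench.
- broken_gear_c (a point): Does not belong: a failed green gear, like the good one (hub 24 mm across, 44 mm tall) but with only 6 of the 12 teeth, in a row: half of its wheel is missing, so that seen from above it is a half moon about the hub. The point is on the hub's axis, 22 mm above the bench.
- bay_gear_c (a point): The gear's place. White card 90 x 90 mm, fixed in one of four bays of the shallow blue caddy (any bay), with a full-size black outline at its centre: a solid black toothed disc, 60 mm across. Point: centre of the card's top face, 6 mm above the bench; z up, x, y along its edges. Bay walls: 94 mm apart inside, 4 mm thick, 8 mm above the card. The caddy is fixed; place and yaw vary.
- bay_cross_c (a point): The cross knob's place. White card 90 x 90 mm, fixed in one of four bays of the shallow blue caddy (any bay), with a full-size black outline at its centre: a black plus sign, 66 mm tip to tip. Point: centre of the card's top face, 6 mm above the bench; z up, x, y along its edges. Bay walls: 94 mm apart inside, 4 mm thick, 8 mm above the card. The caddy is fixed; place and yaw vary.
- bay_pull_c (a point): The pull handle's place. White card 90 x 90 mm, fixed in one of four bays of the shallow blue caddy (any bay), with a full-size black outline at its centre: a black bar 74 x 16 mm along the card's x axis. Point: centre of the card's top face, 6 mm above the bench; z up, x, y along its edges. Bay walls: 94 mm apart inside, 4 mm thick, 8 mm above the card. The caddy is fixed; place and yaw vary.
- bay_ring_c (a point): The ring's place. White card 90 x 90 mm, fixed in one of four bays of the shallow blue caddy (any bay), with a full-size black outline at its centre: a black ring, 44 mm outside, with a white middle 26 mm across. Point: centre of the card's top face, 6 mm above the bench; z up, x, y along its edges. Bay walls: 94 mm apart inside, 4 mm thick, 8 mm above the card. The caddy is fixed; place and yaw vary.
Things that resemble listed ones, but are neither listed nor needed, are in the scene too. What is shaped like the part that bears cross_c but red is not meant.

How it is judged:
By the outcome, as a careful person would: the job done as asked, in the order asked, and still so for the second after the job is handed in, with the robot touching nothing.
It also fails if it takes over 120 s, if anything falls off the work surface, if the arm or the gripper's body presses on something with over 40 N, if the wrist force passes 120 N, or if a joint passes its speed limit or range.

## Robot

A 6-joint arm with a two-finger parallel gripper is mounted at the origin on the work surface. World frame = base frame: x ahead of the robot, y to its left, z up, the work surface at z = 0. Lengths are in m, angles in rad, forces in N, time in s.
With the tool pointing down it reaches from about 0.375 to 0.75 m from the base axis. Payload 9 kg.
Tool frame: the origin (TCP) lies on the mounting face of the last link; the fingertips stand robot.tip_reach ahead of it and the grasp point (between the pads) lies 155 mm ahead of it (robot.tip_reach is the distance from the TCP to the fingertips, in m); z points along the fingers, y is the line along which they close (so a half turn about z gives the same grasp; the last joint's range is limited). The gripper opens to 85 mm and grips with 20 to 120 N. Pads are 22 mm wide; open, the fingers measure 114 mm over their backs; the gripper's body (76 mm by 85 mm) begins 54 mm behind the grasp point. The pads swing forward as they close: fully open they stand 13 mm farther back than shut.
Start: joints at [-1.374, 0.104, 0.097, 1.564, 0, 1.353], TCP at [0.242, -0.549, 0.405] pointing down, gripper open.
Joint ranges: [-2.99, 2.99], [-0.84, 1.86], [-1.1, 1.16], [-1.84, 2.11], [-1.51, 1.56], [-3.14, 3.14]. Speed limits (rad/s): [2.22, 2.22, 2.57, 3.14, 3.14, 3.14].

## Interface

Orientations are given as a unit quaternion [x, y, z, w].
In Python, from plant import robot gives the robot as it stands.
- The arm moves only by the tool drive_tool, never from a script. Its arguments are lists of equal length, an entry for each row: "delta_pos": the shift along the tool's x, y, z as a fraction of full scale, a list of three; "delta_rot": the turn, a rotation vector about the tool's x, y, z as a fraction of full scale, a list of three; "hand": the opening, from 0 (shut) to 1 (fully open). A call has 1 to 20 rows; each row is the pose to reach, as a shift and turn from the pose commanded when the call began, along the tool's axes at that moment; what a row does not reach only later rows make up. Full scale, the value 1, is 50 cm for a shift and 45 degrees for a turn. A row lasts 1/12 s, in which the tool goes at most 41.7 mm and 7.16 degrees, less where a joint would pass 70% of its speed; a pose out of reach is approached as far as the arm can. A call with a number of a shift or a turn outside -1 to 1 is refused whole. A call with a gripper value outside its range is refused whole. The fingers move at their own pace and stop on an object; "force" is the grip in N (left out, the last holds). Time passes only in rows, so rows that repeat a pose let the fingers close. It gives the time, the measured TCP pose, the force, the opening and the grip force at its end, in the units of the state.
- robot.get_state(): the state, without advancing time (a new reading comes with each control period).
- robot.get_image(name): name is "scene" or "side" or "wrist"; returns a dict with "image" (384x512x3 uint8, red, green, blue), "fx", "fy", "cx", "cy" (pixels), "cam_to_world" (4x4, takes a point from camera to world coordinates); the wrist camera has in their place "hand_eye" (4x4, takes a point from camera to tool coordinates, whose origin is the TCP and whose axes are the flange's). Camera axes: x right, y down, z forward; pixel columns grow to the right and rows downward; lengths in m; the calibration is good to about 2 mm. A picture is of the moment at which its call begins: read the wrist's pose just before it. There is no depth.
- robot.sign_off(): hands the job in; it is judged then, once.
Trained networks look in a picture, given as the dict that the camera call returned (one of the last four; its "shot" number tells which), for a name from the list of things; names that differ only in an ending like _2 or _b are one class to them, and where a whole thing is asked for, a point or a joint stands for the part that bears it (a point fixed in the world has none). Each returns a list of dicts, best first, with "conf" (0 to 1); they miss things now and then, are a little off and sometimes report something else, mostly with a low value. They report only what shows in the picture. A call takes as long as a camera call. They do not tell look-alikes from the thing itself.
- robot.boxes_of(picture, target): "extent" ([left, top, width, height] in pixels, round what is visible of it).
The state is a dict: "time_s": time; "joints": joint angles; "joint_vel": joint speeds; "joint_efforts": joint torques, N m; "ee_pos": TCP position; "orientation": TCP orientation; "wrist_force": force on the tool from outside, world axes, zero at the start; "moment": the same for the moment, N m; "finger_gap": opening from 0.0 (shut) to 1.0 (fully open); "finger_force": force on a finger pad.
Only numpy, scipy, OpenCV 4.12 (cv2) and the standard library are available. Lean on these libraries where they do the work, as an engineer would, in place of code of your own. Each camera call takes 0.05 s, during which the arm holds its last target. There are 200 camera calls.

## Working session

There is one attempt and no reset: what is moved stays moved. The work goes in short steps, Python scripts to look and compute and a tool call to move; the robot and the scene stay as the last step left them, time stands still between calls to the robot, and variables do not carry over. Pictures are saved under pics/ and viewed, at most 14 in all, crops included, and the job is handed in when it is done.

Besides the shell and the picture viewer there is one more tool, called as name(argument=value, ...) on one line, values as JSON. drive_tool: Moves the arm, as the interface text tells. Shift numbers are shares of 50 cm and turn numbers shares of 45 degrees, none past 1 either way. Its arguments: {"type":"object","properties":{"delta_pos":{"type":"array","items":{"type":"array","items":{"type":"number"}}},"delta_rot":{"type":"array","items":{"type":"array","items":{"type":"number"}}},"hand":{"type":"array","items":{"type":"number"}},"force":{"type":"number"}},"required":["delta_pos","delta_rot","hand"]}

```bash
mkdir -p pics; ls; python3 - <<'E'
from plant import robot
import cv2
s=robot.get_state();print(s,robot.tip_reach)
for n in("scene","side","wrist"):
    p=robot.get_image(n);cv2.imwrite(f"pics/{n}0.png",p["image"][:,:,::-1])
    print(n,p["fx"],p["cx"],p["cy"],p.get("cam_to_world",p.get("hand_eye")))
E
```

```text
pics
{'time_s': 0.0, 'joints': array([-1.37370433e+00,  1.04682421e-01,  9.64390950e-02,  1.56390860e+00,
        3.15526901e-06,  1.35311492e+00]), 'joint_vel': array([ 1.57796131e-03, -4.29235859e-04,  1.89178079e-04, -9.16124478e-04,
        6.51141928e-05,  6.63134632e-04]), 'joint_efforts': array([-1.41687484e-03, -5.56920934e+01,  5.03662026e+01,  1.69029564e-02,
       -3.96965461e-04,  2.13207227e-05]), 'ee_pos': array([ 0.24178529, -0.54899808,  0.40391545]), 'orientation': array([ 9.78572118e-01,  2.05903254e-01,  8.55516807e-06, -6.77746879e-04]), 'wrist_force': array([-0.09342585, -0.02308696, -0.00060637]), 'moment': array([ 0.0548693 , -0.01030336, -0.00593083]), 'finger_force': 0.0, 'finger_gap': 0.9998616516190004} 0.1734
scene 386.74876706100537 253.69051242393448 196.86721652973637 [[-0.88508936  0.36633967 -0.28707504  0.70610414]
 [ 0.46538688  0.70409828 -0.53634006  0.3899246 ]
 [ 0.00564641 -0.60830984 -0.79367957  0.72614142]
 [ 0.          0.          0.          1.        ]]
side 361.8409415169324 252.35471124550816 193.72285339428913 [[-0.88953014 -0.25382482  0.37988037  0.11239954]
 [-0.45684546  0.4844672  -0.74604541  0.68373081]
 [ 0.00532527 -0.8371765  -0.54690689  0.55821886]
 [ 0.          0.          0.          1.        ]]
wrist 343.1618044637314 255.76140524920638 191.82167807715558 [[ 6.85369637e-04 -9.60783544e-01 -2.77298597e-01  6.99348076e-02]
 [ 9.99999764e-01  6.72397383e-04  1.41872820e-04 -8.17166461e-04]
 [ 5.01457802e-05 -2.77298628e-01  9.60783778e-01  3.07940001e-02]
 [ 0.00000000e+00  0.00000000e+00  0.00000000e+00  1.00000000e+00]]
```

View pics/scene0.png

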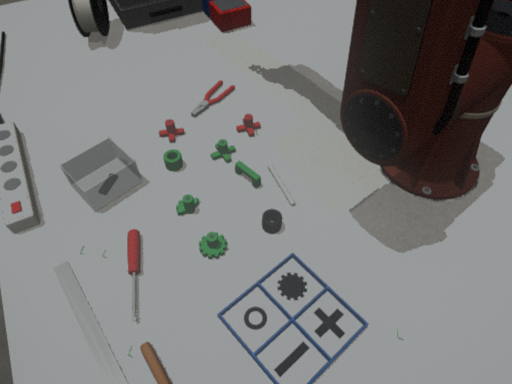

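View pics/side0.png

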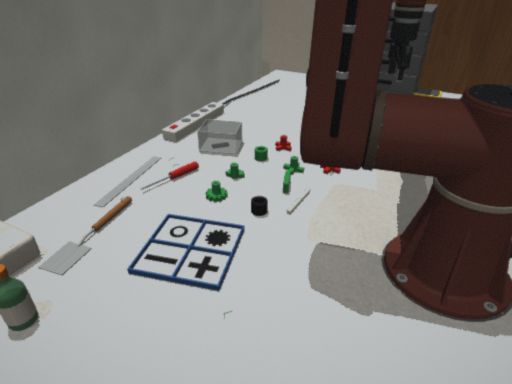

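The scene view shows the green ring (173,160), cross (223,151), pull (248,174), broken gear (188,204), good gear (213,243) and black ring (272,221). The bays are gear (292,286), ring (255,318), cross (329,322) and pull (292,360). Next I'll convert these to world positions.

```bash
cat > h.py <<'E'
import numpy as np, cv2
from plant import robot
from scipy.spatial.transform import Rotation as R
def cam(p,s=None):
    if "cam_to_world" in p: return np.array(p["cam_to_world"])
    T=np.eye(4);T[:3,:3]=R.from_quat(s["orientation"]).as_matrix();T[:3,3]=s["ee_pos"]
    return T@np.array(p["hand_eye"])
def ray(p,T,uv,z):
    d=T[:3,:3]@np.array([(uv[0]-p["cx"])/p["fx"],(uv[1]-p["cy"])/p["fy"],1.])
    return T[:3,3]+d*(z-T[2,3])/d[2]
def proj(p,T,X):
    c=T[:3,:3].T@(np.array(X)-T[:3,3]);return np.array([p["cx"]+p["fx"]*c[0]/c[2],p["cy"]+p["fy"]*c[1]/c[2]])
N=dict(gear_c=.022,cross_c=.022,pull_c=.02,ring_c=.018,bay_gear_c=.006,bay_cross_c=.006,bay_pull_c=.006,bay_ring_c=.006)
def shot(name,fn=None):
    s=robot.get_state();p=robot.get_image(name)
    if fn: cv2.imwrite(f"pics/{fn}.png",p["image"][:,:,::-1])
    return s,p,cam(p,s)
E
python3 - <<'E'
from h import *
for c in("scene","side"):
    s,p,T=shot(c)
    for n,z in N.items():
        print(c,n,[(round(b["conf"],2),[round(x) for x in b["extent"]],ray(p,T,(b["extent"][0]+b["extent"][2]/2,b["extent"][1]+b["extent"][3]/2),z)[:2].round(3).tolist()) for b in robot.boxes_of(p,n)[:3]])
    if c=="scene":
        for k,uv in dict(ring=(173,160),cross=(223,151),pull=(248,174),broken=(188,204),gear=(213,243),black=(272,221)).items(): print(k,ray(p,T,uv,.02)[:2].round(3))
        for k,uv in dict(gear=(292,286),ring=(255,318),cross=(329,322),pull=(292,360)).items(): print(k,ray(p,T,uv,.006)[:2].round(3))
E
```

```text
scene gear_c [(0.78, [198, 231, 28, 27], [0.588, -0.015])]
scene cross_c [(0.78, [211, 141, 22, 18], [0.453, -0.254]), (0.73, [236, 115, 24, 20], [0.352, -0.308])]
scene pull_c [(0.74, [237, 161, 24, 30], [0.431, -0.149]), (0.42, [174, 192, 25, 23], [0.594, -0.14])]
scene ring_c [(0.63, [162, 150, 23, 21], [0.573, -0.28])]
scene bay_gear_c []
scene bay_cross_c [(0.91, [296, 294, 66, 64], [0.462, 0.237])]
scene bay_pull_c [(0.77, [259, 323, 66, 60], [0.549, 0.247])]
scene bay_ring_c [(0.75, [224, 286, 67, 66], [0.573, 0.164]), (0.15, [162, 146, 22, 28], [0.572, -0.295])]
ring [ 0.574 -0.281]
cross [ 0.452 -0.252]
pull [ 0.431 -0.155]
broken [ 0.592 -0.138]
gear [ 0.584 -0.018]
black [ 0.446 -0.01 ]
gear [0.482 0.137]
ring [0.578 0.16 ]
cross [0.458 0.231]
pull [0.555 0.257]
side gear_c [(0.83, [207, 181, 21, 20], [0.574, -0.014])]
side cross_c [(0.58, [326, 164, 18, 9], [0.325, -0.285]), (0.49, [285, 156, 13, 17], [0.452, -0.252]), (0.48, [250, 197, 20, 20], [0.438, 0.001])]
side pull_c []
side ring_c [(0.64, [254, 145, 13, 17], [0.574, -0.279])]
side bay_gear_c [(0.79, [194, 221, 47, 31], [0.484, 0.133]), (0.38, [208, 181, 18, 19], [0.595, -0.039])]
side bay_cross_c [(0.72, [177, 252, 53, 32], [0.456, 0.236]), (0.31, [248, 196, 22, 19], [0.452, -0.026])]
side bay_pull_c [(0.71, [224, 162, 20, 17], [0.605, -0.159]), (0.7, [134, 241, 55, 34], [0.555, 0.252])]
side bay_ring_c [(0.72, [156, 216, 48, 27], [0.58, 0.153]), (0.54, [255, 145, 11, 16], [0.587, -0.308])]
```

drive_tool(delta_pos=[[0.9, -0.55, 0], [0.9, -0.55, 0], [0.9, -0.55, 0], [0.9, -0.55, 0], [0.9, -0.55, 0], [0.9, -0.55, 0], [0.9, -0.55, 0], [0.9, -0.55, 0], [0.9, -0.55, 0], [0.9, -0.55, 0], [0.9, -0.55, 0], [0.9, -0.55, 0], [0.9, -0.55, 0], [0.9, -0.55, 0], [0.9, -0.55, 0], [0.9, -0.55, 0], [0.9, -0.55, 0], [0.9, -0.55, 0], [0.9, -0.55, 0], [0.9, -0.55, 0]], delta_rot=[[0, 0, 0], [0, 0, 0], [0, 0, 0], [0, 0, 0], [0, 0, 0], [0, 0, 0], [0, 0, 0], [0, 0, 0], [0, 0, 0], [0, 0, 0], [0, 0, 0], [0, 0, 0], [0, 0, 0], [0, 0, 0], [0, 0, 0], [0, 0, 0], [0, 0, 0], [0, 0, 0], [0, 0, 0], [0, 0, 0]], hand=[1, 1, 1, 1, 1, 1, 1, 1, 1, 1, 1, 1, 1, 1, 1, 1, 1, 1, 1, 1])

```text
time_s: 2.72
ee_pos: [0.5425, -0.1168, 0.4048]
orientation: [0.979, 0.205, 0.0, 0.0]
wrist_force: [-0.3, -0.2, 0.6]
finger_gap: 0.999
finger_force: 0.0
```

```bash
python3 - <<'E'
from h import *
s,p,T=shot("wrist","w1"); print(s["time_s"],s["ee_pos"].round(4),s["orientation"].round(4),np.round(s["joint_vel"],3))
for n,z in N.items():
    if n[0]!="b":print(n,[(round(b["conf"],2),[round(x) for x in b["extent"]],ray(p,T,(b["extent"][0]+b["extent"][2]/2,b["extent"][1]+b["extent"][3]/2),z)[:2].round(3).tolist()) for b in robot.boxes_of(p,n)[:4]])
E
```

```text
2.7167 [ 0.5425 -0.1168  0.4048] [9.787e-01 2.053e-01 1.000e-04 1.000e-04] [ 0.007  0.     0.001  0.    -0.001  0.   ]
gear_c [(0.87, [155, 55, 59, 62], [0.584, -0.022])]
cross_c [(0.88, [307, 250, 50, 53], [0.456, -0.25]), (0.75, [442, 233, 57, 48], [0.542, -0.382]), (0.61, [312, 338, 42, 30], [0.363, -0.299])]
pull_c [(0.6, [216, 245, 65, 32], [0.434, -0.154])]
ring_c [(0.57, [381, 169, 53, 51], [0.575, -0.281])]
```

View pics/w1.png

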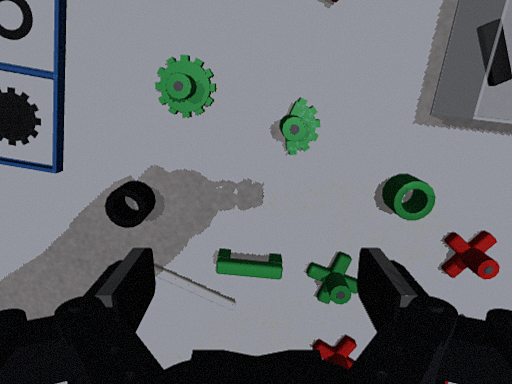

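The wrist view shows the good gear (185,86), broken gear (295,129), black ring (130,203), green ring (408,197), pull (249,262) and cross (336,280). Red crosses are at the right. Next I'll fit silhouettes for exact poses.

```bash
cat >> h.py <<'E'
from scipy.optimize import minimize
def circ(r,n=40): a=np.linspace(0,2*np.pi,n,endpoint=False);return np.c_[r*np.cos(a),r*np.sin(a)]
def rect(l,w,x=0): return np.array([[l,w],[-l,w],[-l,-w],[l,-w]])/2+[x,0]
M=dict(gear=[(circ(.0285),0,.014),(circ(.012),0,.044)],cross=[(rect(.066,.016),0,.014),(rect(.016,.066),0,.014),(circ(.012),0,.044)],
 pull=[(rect(.074,.016),.02,.034),(rect(.01,.016,.032),0,.034),(rect(.01,.016,-.032),0,.034)],ring=[(circ(.022),0,.036)],
 broken=[(circ(.012),0,.044)])
S=4
def render(p,T,m,x,y,a,z0):
    im=np.zeros((384*S//2,512*S//2),np.uint8);c,s=np.cos(a),np.sin(a)
    for poly,z1,z2 in M[m]:
        q=poly@np.array([[c,s],[-s,c]])+[x,y]
        P=np.array([proj(p,T,[*v,z0+z]) for z in(z1,z2) for v in q])
        P=((P+.5)*S/2-.5)
        cv2.fillConvexPoly(im,cv2.convexHull(np.round(P*16).astype(np.int32)),255,shift=4)
    return im
def green(p):
    h=cv2.cvtColor(p["image"],cv2.COLOR_RGB2HSV);return cv2.inRange(h,(45,90,30),(85,255,255))
def fit(p,T,m,x,y,a=0,z0=0,size=.06):
    g=green(p);u=proj(p,T,[x,y,z0+.02]);r=np.linalg.norm(proj(p,T,[x+size,y,z0+.02])-u)
    k=np.zeros_like(g);cv2.circle(k,tuple(int(v) for v in u),int(r),255,-1);g&=k
    cs,_=cv2.findContours(g,cv2.RETR_EXTERNAL if m!="pull" else cv2.RETR_LIST,cv2.CHAIN_APPROX_NONE)
    if m!="pull": g=cv2.drawContours(np.zeros_like(g),cs,-1,255,-1)
    G=cv2.resize(g,None,fx=S/2,fy=S/2,interpolation=cv2.INTER_LINEAR)>127
    def f(v):
        I=render(p,T,m,v[0]/100,v[1]/100,v[2],z0)>0;return 1-(I&G).sum()/max(1,(I|G).sum())
    best=None
    for a0 in ([a] if m in("gear","ring") else [a+d for d in np.arange(0,(np.pi if m=="pull" else np.pi/2),np.pi/8)]):
        v0=np.array([x*100,y*100,a0]);r=minimize(f,v0,method="Nelder-Mead",options=dict(initial_simplex=v0+np.array([[0,0,0],[.5,0,0],[0,.5,0],[0,0,.2]]),xatol=.005,fatol=1e-4))
        if best is None or r.fun<best.fun:best=r
    v=best.x;return round(v[0]/100,4),round(v[1]/100,4),round(float(np.degrees(v[2])),1),round(1-best.fun,3)
def marks(p,T,guess):
    hsv=cv2.cvtColor(p["image"],cv2.COLOR_RGB2HSV);b=cv2.inRange(hsv,(0,0,0),(180,255,70));out={}
    for n,(x,y) in guess.items():
        k=np.zeros_like(b);q=np.array([proj(p,T,[x+d*.043*c,y+e*.043*c,.006]) for c in [1] for d,e in((1,0),(0,1),(-1,0),(0,-1))])
        cv2.fillConvexPoly(k,q.astype(np.int32),255);cs,_=cv2.findContours(b&k,cv2.RETR_EXTERNAL,cv2.CHAIN_APPROX_NONE)
        c=max(cs,key=cv2.contourArea)[:,0];w=np.array([ray(p,T,u,.006)[:2] for u in c])
        m=cv2.moments((w*1e4).astype(np.float32).reshape(-1,1,2));rr=cv2.minAreaRect((w*1e4).astype(np.float32))
        out[n]=(round(m["m10"]/m["m00"]/1e4,4),round(m["m01"]/m["m00"]/1e4,4),np.round(rr[1],0).tolist(),round(rr[2],1))
    return out
E
python3 - <<'E'
from h import *
s,p,T=shot("wrist")
s2,p2,T2=shot("scene")
for m,x,y in(("gear",.584,-.02),("cross",.455,-.251),("pull",.434,-.154),("ring",.575,-.281)):
    print(m,fit(p,T,m,x,y),fit(p2,T2,m,x,y))
E
```

```text
gear (np.float64(0.5828), np.float64(-0.02), 17.1, np.float64(0.865)) (np.float64(0.5828), np.float64(-0.024), 2.5, np.float64(0.761))
cross (np.float64(0.4483), np.float64(-0.258), 0.6, np.float64(0.691)) (np.float64(0.4487), np.float64(-0.2608), 84.9, np.float64(0.28))
pull (np.float64(0.4319), np.float64(-0.1568), 107.7, np.float64(0.794)) (np.float64(0.4276), np.float64(-0.1642), -80.7, np.float64(0.415))
ring (np.float64(0.5738), np.float64(-0.2809), 7.8, np.float64(0.755)) (np.float64(0.5744), np.float64(-0.2914), 33.6, np.float64(0.428))
```

drive_tool(delta_pos=[[0.28, -0.6, 0], [0.28, -0.6, 0], [0.28, -0.6, 0], [0.28, -0.6, 0], [0.28, -0.6, 0], [0.28, -0.6, 0], [0.28, -0.6, 0], [0.28, -0.6, 0], [0.28, -0.6, 0], [0.28, -0.6, 0], [0.28, -0.6, 0], [0.28, -0.6, 0], [0.28, -0.6, 0], [0.28, -0.6, 0], [0.28, -0.6, 0]], delta_rot=[[0, 0, 0], [0, 0, 0], [0, 0, 0], [0, 0, 0], [0, 0, 0], [0, 0, 0], [0, 0, 0], [0, 0, 0], [0, 0, 0], [0, 0, 0], [0, 0, 0], [0, 0, 0], [0, 0, 0], [0, 0, 0], [0, 0, 0]], hand=[1, 1, 1, 1, 1, 1, 1, 1, 1, 1, 1, 1, 1, 1, 1])

```text
time_s: 4.32
ee_pos: [0.5502, 0.214, 0.4048]
orientation: [0.979, 0.205, 0.0, 0.0]
wrist_force: [-0.4, -0.3, 0.8]
finger_gap: 0.995
finger_force: 0.0
```

```bash
python3 - <<'E'
from h import *
g=dict(gear=(.483,.135),ring=(.579,.157),cross=(.458,.233),pull=(.555,.252))
for c in("wrist","scene","side"):
    s,p,T=shot(c,c+"2");print(c,s["ee_pos"].round(4))
    try:
        for k,v in marks(p,T,g).items(): print(k,v)
    except Exception as e: print(e)
E
```

```text
wrist [0.5502 0.214  0.4048]
gear (0.4813, 0.1368, [575.0, 582.0], 89.4)
ring (0.5766, 0.1602, [417.0, 426.0], 23.7)
cross (0.4582, 0.2326, [550.0, 555.0], 56.6)
pull (0.5529, 0.2554, [728.0, 153.0], 13.7)
scene [0.5502 0.2142 0.4048]
max() iterable argument is empty
side [0.5502 0.2143 0.4048]
gear (0.4827, 0.1363, [514.0, 507.0], 27.5)
ring (0.5774, 0.164, [383.0, 341.0], 27.6)
cross (0.4607, 0.2325, [508.0, 524.0], 60.2)
pull (0.5545, 0.2545, [696.0, 125.0], 13.7)
```

View pics/wrist2.png

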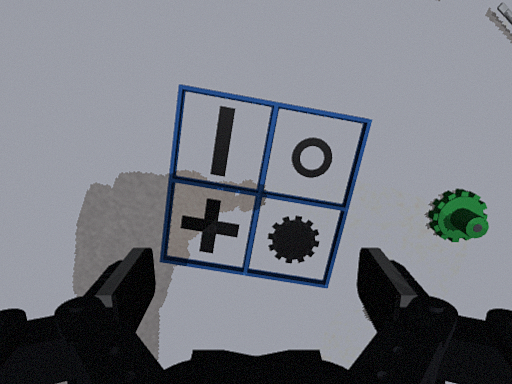

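The wrist view shows the caddy cards clearly: bar (223,141), ring (312,158), cross (210,226), gear (293,239). Yaw is about 13.7°. I'll improve the green mask and refit the parts.

```bash
cat >> h.py <<'E'
def green(p):
    i=p["image"].astype(int);return ((i[...,1]>1.3*i[...,0]+8)&(i[...,1]>1.25*i[...,2]+8)).astype(np.uint8)*255
E
python3 - <<'E'
from h import *
im=cv2.imread("pics/w1.png")[:,:,::-1]
s,p,T=shot("wrist")
o=dict(p);o["image"]=im
W=T.copy();W[:3,3]+=np.array([.5425,-.1168,.4048])-s["ee_pos"]
sh=[("w1",o,W)]+[(c,)+shot(c)[1:] for c in("scene","side")]
for m,x,y in(("gear",.584,-.02),("cross",.455,-.251),("pull",.434,-.154),("ring",.575,-.281)):
    for c,q,Q in sh: print(m,c,*map(float,fit(q,Q,m,x,y)))
# masks picture with overlay
vis=im[:,:,::-1].copy();vis[green(o)>0]=(255,0,255);cv2.imwrite("pics/mask.png",vis)
E
```

```text
gear w1 0.5829 -0.0204 -7.1 0.864
gear scene 0.5828 -0.024 2.5 0.763
gear side 0.5849 -0.0217 11.4 0.791
cross w1 0.4485 -0.2586 91.2 0.797
cross scene 0.4479 -0.2638 -4.1 0.366
cross side 0.4518 -0.2544 90.3 0.611
pull w1 0.4313 -0.1558 107.1 0.804
pull scene 0.4274 -0.1642 -80.6 0.453
pull side 0.4401 -0.2045 97.9 0.56
ring w1 0.5738 -0.2814 0.6 0.887
ring scene 0.5721 -0.2845 15.2 0.437
ring side 0.5753 -0.2807 0.3 0.708
```

View pics/mask.png

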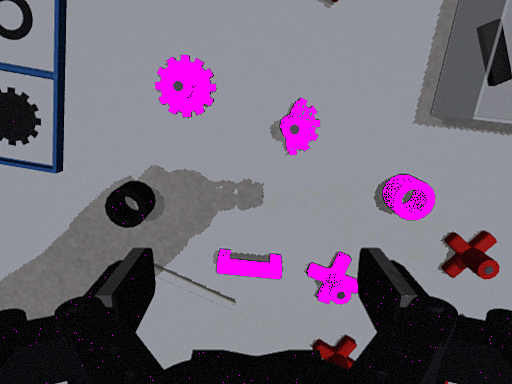

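The mask is clean, but a finger hides one arm of the cross. I'll take a view centred on the cross and pull.

drive_tool(delta_pos=[[-0.46, 0.67, 0], [-0.46, 0.67, 0], [-0.46, 0.67, 0], [-0.46, 0.67, 0], [-0.46, 0.67, 0], [-0.46, 0.67, 0], [-0.46, 0.67, 0], [-0.46, 0.67, 0], [-0.46, 0.67, 0], [-0.46, 0.67, 0], [-0.46, 0.67, 0], [-0.46, 0.67, 0], [-0.46, 0.67, 0], [-0.46, 0.67, 0], [-0.46, 0.67, 0], [-0.46, 0.67, 0]], delta_rot=[[0, 0, 0], [0, 0, 0], [0, 0, 0], [0, 0, 0], [0, 0, 0], [0, 0, 0], [0, 0, 0], [0, 0, 0], [0, 0, 0], [0, 0, 0], [0, 0, 0], [0, 0, 0], [0, 0, 0], [0, 0, 0], [0, 0, 0], [0, 0, 0]], hand=[1, 1, 1, 1, 1, 1, 1, 1, 1, 1, 1, 1, 1, 1, 1, 1])

```text
time_s: 5.95
ee_pos: [0.4748, -0.1834, 0.4048]
orientation: [0.978, 0.207, 0.0, 0.0]
wrist_force: [-0.0, -0.4, -0.5]
finger_gap: 1.004
finger_force: 0.0
```

```bash
python3 - <<'E'
from h import *
s,p,T=shot("wrist","w3");print(s["ee_pos"].round(4))
vis=p["image"][:,:,::-1].copy()
for m,x,y in(("gear",.583,-.02),("cross",.452,-.255),("pull",.4315,-.156),("ring",.574,-.281)):
    r=[float(v) for v in fit(p,T,m,x,y)];print(m,r)
    I=cv2.resize(render(p,T,m,r[0],r[1],np.radians(r[2]),0),(512,384));cs,_=cv2.findContours((I>127).astype(np.uint8),0,1);cv2.drawContours(vis,cs,-1,(0,0,255),1)
cv2.imwrite("pics/w3o.png",cv2.resize(vis[60:360],None,fx=1.56,fy=1.56))
E
```

```text
[ 0.4748 -0.1834  0.4048]
gear [0.5831, -0.0186, 12.4, 0.874]
cross [0.4481, -0.2585, 0.8, 0.823]
pull [0.4315, -0.1572, -72.0, 0.827]
ring [0.5731, -0.2807, 6.4, 0.894]
```

View pics/w3o.png

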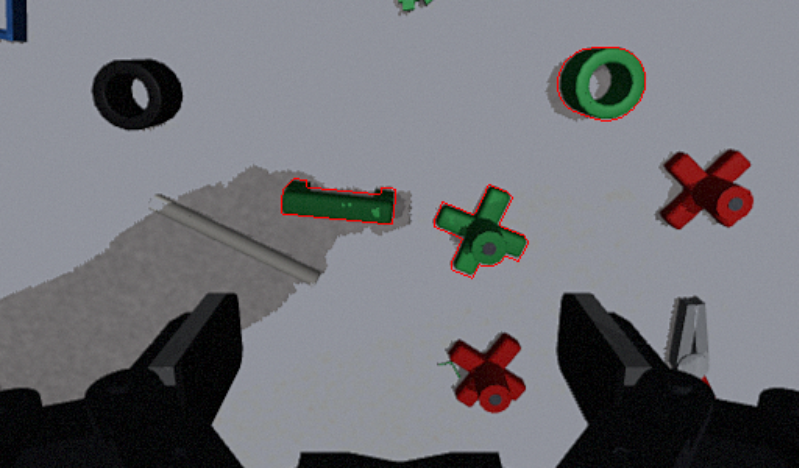

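The overlay matches the parts. Planner next, taking parts in the listed order: gear, cross, pull, ring.

```bash
cat >> h.py <<'E'
def plan(*pts,dyaw=0):
    s=robot.get_state();Q=R.from_quat(s["orientation"])
    ty=Q.as_matrix()[:,1];print("now",s["ee_pos"].round(4),"yaw_y",round(float(np.degrees(np.arctan2(ty[1],ty[0]))),2),"gap",round(s["finger_gap"],3),"t",round(s["time_s"],1))
    for x in pts: print(x,"->",(Q.inv().apply(np.array(x)-s["ee_pos"])/.5).round(4).tolist(),"rot_z",round(-dyaw/45,4),"rows",np.linalg.norm(np.array(x)-s["ee_pos"])/.0417)
E
python3 -c "
from h import *
plan((.583,-.0202,.25),(.583,-.0202,.192))"
```

```text
now [ 0.4748 -0.1836  0.4048] yaw_y -66.15 gap 0.998 t 6.0
(0.583, -0.0202, 0.25) -> [0.33, -0.2114, 0.3095] rot_z 0.0 rows 5.9876947161149845
(0.583, -0.0202, 0.192) -> [0.33, -0.2114, 0.4255] rot_z 0.0 rows 6.9362897024905505
```

drive_tool(delta_pos=[[0.33, -0.211, 0.25], [0.33, -0.211, 0.25], [0.33, -0.211, 0.25], [0.33, -0.211, 0.25], [0.33, -0.211, 0.25], [0.33, -0.211, 0.25], [0.33, -0.211, 0.25], [0.33, -0.211, 0.25], [0.33, -0.211, 0.34], [0.33, -0.211, 0.39], [0.33, -0.211, 0.425], [0.33, -0.211, 0.425], [0.33, -0.211, 0.425], [0.33, -0.211, 0.425]], delta_rot=[[0, 0, 0], [0, 0, 0], [0, 0, 0], [0, 0, 0], [0, 0, 0], [0, 0, 0], [0, 0, 0], [0, 0, 0], [0, 0, 0], [0, 0, 0], [0, 0, 0], [0, 0, 0], [0, 0, 0], [0, 0, 0]], hand=[0.6, 0.6, 0.6, 0.6, 0.6, 0.6, 0.6, 0.6, 0.6, 0.6, 0.6, 0.6, 0.6, 0.6], force=40)

```text
time_s: 7.17
ee_pos: [0.5838, -0.0221, 0.1945]
orientation: [0.979, 0.206, 0.001, 0.001]
wrist_force: [0.1, -0.1, 0.3]
finger_gap: 0.597
finger_force: 0.0
```

```bash
python3 -c "
from h import *
plan((.583,-.0202,.192))
shot('wrist','g1')"
```

```text
now [ 0.5838 -0.0221  0.1945] yaw_y -66.27 gap 0.597 t 7.2
(0.583, -0.0202, 0.192) -> [-0.0, -0.0041, 0.005] rot_z 0.0 rows 0.07749382040045158
```

View pics/g1.png

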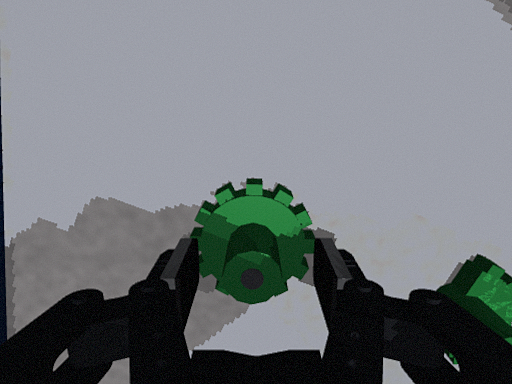

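The gear hub sits centred between the pads, at (252,278). Closing and lifting.

drive_tool(delta_pos=[[0, 0, 0], [0, 0, 0], [0, 0, 0], [0, 0, 0], [0, 0, 0], [0, 0, 0], [0, 0, 0], [0, 0, 0], [0, 0, -0.08], [0, 0, -0.16], [0, 0, -0.22], [0, 0, -0.22], [0, 0, -0.22]], delta_rot=[[0, 0, 0], [0, 0, 0], [0, 0, 0], [0, 0, 0], [0, 0, 0], [0, 0, 0], [0, 0, 0], [0, 0, 0], [0, 0, 0], [0, 0, 0], [0, 0, 0], [0, 0, 0], [0, 0, 0]], hand=[0.1, 0.1, 0.1, 0.1, 0.1, 0.1, 0.1, 0.1, 0.1, 0.1, 0.1, 0.1, 0.1])

```text
time_s: 8.3
ee_pos: [0.5839, -0.0216, 0.305]
orientation: [0.979, 0.206, 0.002, 0.001]
wrist_force: [0.0, -0.3, -1.9]
finger_gap: 0.264
finger_force: 39.4
```

```bash
python3 - <<'E'
from h import *
plan((.4813,.1368,.30),(.4813,.1368,.22),(.4813,.1368,.198))
s,p,T=shot('wrist','g2')
print(s["finger_force"],s["wrist_force"])
vis=p["image"][:,:,::-1].copy();x,y,z=s["ee_pos"]
for dz in(.192,): print(fit(p,T,"gear",x,y,0,z-dz))
E
```

```text
now [ 0.5839 -0.0216  0.305 ] yaw_y -66.23 gap 0.264 t 8.3
(0.4813, 0.1368, 0.3) -> [-0.0602, -0.3726, 0.0086] rot_z 0.0 rows 4.526972493960667
(0.4813, 0.1368, 0.22) -> [-0.0608, -0.3731, 0.1686] rot_z 0.0 rows 4.9633167452639
(0.4813, 0.1368, 0.198) -> [-0.061, -0.3733, 0.2126] rot_z 0.0 rows 5.202285616866945
39.3675434589386 [ 0.0091922  -0.32622778 -1.90923721]
(np.float64(0.5864), np.float64(-0.0202), -1.1, np.float64(0.677))
```

drive_tool(delta_pos=[[-0.061, -0.373, 0.01], [-0.061, -0.373, 0.01], [-0.061, -0.373, 0.01], [-0.061, -0.373, 0.01], [-0.061, -0.373, 0.01], [-0.061, -0.373, 0.01], [-0.061, -0.373, 0.01], [-0.061, -0.373, 0.08], [-0.061, -0.373, 0.15], [-0.061, -0.373, 0.17], [-0.061, -0.373, 0.17], [-0.061, -0.373, 0.17], [-0.061, -0.373, 0.17]], delta_rot=[[0, 0, 0], [0, 0, 0], [0, 0, 0], [0, 0, 0], [0, 0, 0], [0, 0, 0], [0, 0, 0], [0, 0, 0], [0, 0, 0], [0, 0, 0], [0, 0, 0], [0, 0, 0], [0, 0, 0]], hand=[0.1, 0.1, 0.1, 0.1, 0.1, 0.1, 0.1, 0.1, 0.1, 0.1, 0.1, 0.1, 0.1])

```text
time_s: 9.43
ee_pos: [0.4809, 0.1366, 0.2189]
orientation: [0.979, 0.206, 0.001, 0.0]
wrist_force: [0.1, -0.0, 0.1]
finger_gap: 0.266
finger_force: 39.6
```

```bash
python3 - <<'E'
from h import *
plan((.4813,.1368,.201))
s,p,T=shot('wrist','g3')
x,y,z=s["ee_pos"]
i=p["image"].astype(int)
E
```

```text
now [0.4809 0.1366 0.2189] yaw_y -66.27 gap 0.266 t 9.4
(0.4813, 0.1368, 0.201) -> [0.0007, -0.0001, 0.0359] rot_z 0.0 rows 0.4301061511785657
```

View pics/g3.png

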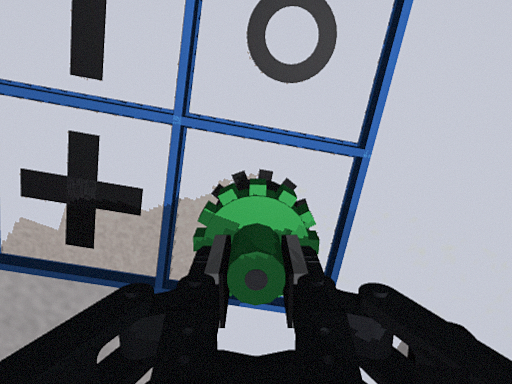

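The gear hovers over its outline, with the black teeth showing evenly behind. Lowering, releasing and rising.

drive_tool(delta_pos=[[0.0008, 0, 0.01], [0.0008, 0, 0.02], [0.0008, 0, 0.03], [0.0008, 0, 0.036], [0.0008, 0, 0.036], [0.0008, 0, 0.036], [0.0008, 0, 0.036], [0.0008, 0, 0.036], [0.0008, 0, 0.036], [0.0008, 0, 0.036], [0.0008, 0, -0.04], [0.0008, 0, -0.12], [0.0008, 0, -0.2], [0.0008, 0, -0.2]], delta_rot=[[0, 0, 0], [0, 0, 0], [0, 0, 0], [0, 0, 0], [0, 0, 0], [0, 0, 0], [0, 0, 0], [0, 0, 0], [0, 0, 0], [0, 0, 0], [0, 0, 0], [0, 0, 0], [0, 0, 0], [0, 0, 0]], hand=[0.1, 0.1, 0.1, 0.1, 0.1, 0.1, 0.55, 0.55, 0.55, 0.55, 0.55, 0.55, 0.55, 0.55])

```text
time_s: 10.65
ee_pos: [0.4822, 0.1373, 0.3253]
orientation: [0.979, 0.206, 0.005, 0.001]
wrist_force: [1.0, 0.1, 0.6]
finger_gap: 0.551
finger_force: 0.0
```

```bash
python3 - <<'E'
from h import *
s,p,T=shot('wrist','g4');print(fit(p,T,"gear",.4813,.1368,0,.006))
plan((.4482,-.2586,.305),(.4482,-.2586,.25),(.4482,-.2586,.193))
E
```

```text
(np.float64(0.4805), np.float64(0.1381), 6.2, np.float64(0.879))
now [0.4818 0.1372 0.3218] yaw_y -66.23 gap 0.551 t 10.7
(0.4482, -0.2586, 0.305) -> [-0.3808, 0.6974, 0.0331] rot_z 0.0 rows 9.534951875997836
(0.4482, -0.2586, 0.25) -> [-0.3815, 0.697, 0.1431] rot_z 0.0 rows 9.680811953214905
(0.4482, -0.2586, 0.193) -> [-0.3823, 0.6967, 0.2571] rot_z 0.0 rows 10.014697244200566
```

drive_tool(delta_pos=[[-0.381, 0.697, 0.033], [-0.381, 0.697, 0.033], [-0.381, 0.697, 0.033], [-0.381, 0.697, 0.033], [-0.381, 0.697, 0.033], [-0.381, 0.697, 0.033], [-0.381, 0.697, 0.033], [-0.381, 0.697, 0.033], [-0.381, 0.697, 0.033], [-0.381, 0.697, 0.033], [-0.381, 0.697, 0.033], [-0.381, 0.697, 0.033], [-0.381, 0.697, 0.1], [-0.381, 0.697, 0.17], [-0.382, 0.697, 0.22], [-0.382, 0.697, 0.22], [-0.382, 0.697, 0.22]], delta_rot=[[0, 0, 0], [0, 0, 0], [0, 0, 0], [0, 0, 0], [0, 0, 0], [0, 0, 0], [0, 0, 0], [0, 0, 0], [0, 0, 0], [0, 0, 0], [0, 0, 0], [0, 0, 0], [0, 0, 0], [0, 0, 0], [0, 0, 0], [0, 0, 0], [0, 0, 0]], hand=[0.6, 0.6, 0.6, 0.6, 0.6, 0.6, 0.6, 0.6, 0.6, 0.6, 0.6, 0.6, 0.6, 0.6, 0.6, 0.6, 0.6])

```text
time_s: 12.12
ee_pos: [0.4456, -0.2571, 0.2062]
orientation: [0.978, 0.207, -0.001, -0.001]
wrist_force: [-0.8, -0.1, 1.0]
finger_gap: 0.597
finger_force: 0.0
```

```bash
python3 - <<'E'
from h import *
s,p,T=shot('wrist','c1');print(fit(p,T,"cross",.4482,-.2586))
plan((.4482,-.2586,.193))
E
```

```text
(np.float64(0.4484), np.float64(-0.2582), 2.6, np.float64(0.85))
now [ 0.4463 -0.2579  0.208 ] yaw_y -66.17 gap 0.599 t 12.2
(0.4482, -0.2586, 0.193) -> [0.003, 0.0027, 0.03] rot_z 0.0 rows 0.36310473166269625
```

View pics/c1.png

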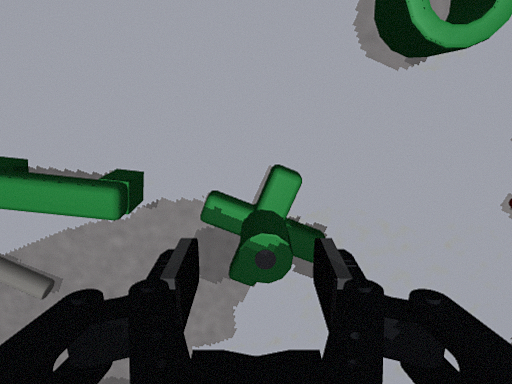

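The cross hub is between the pads, at (265,259). Lowering, closing and lifting.

drive_tool(delta_pos=[[0.001, 0.001, 0.015], [0.001, 0.001, 0.028], [0.001, 0.001, 0.028], [0.001, 0.001, 0.028], [0.001, 0.001, 0.028], [0.001, 0.001, 0.028], [0.001, 0.001, 0.028], [0.001, 0.001, 0.028], [0.001, 0.001, 0.028]], delta_rot=[[0, 0, 0], [0, 0, 0], [0, 0, 0], [0, 0, 0], [0, 0, 0], [0, 0, 0], [0, 0, 0], [0, 0, 0], [0, 0, 0]], hand=[0.6, 0.6, 0.6, 0.1, 0.1, 0.1, 0.1, 0.1, 0.1])

```text
time_s: 12.92
ee_pos: [0.4469, -0.2592, 0.1938]
orientation: [0.979, 0.206, 0.0, 0.0]
wrist_force: [0.2, 0.9, 5.4]
finger_gap: 0.262
finger_force: 39.5
```

```bash
python3 - <<'E'
from h import *
print(robot.get_state()["finger_force"])
s,p,T=shot('wrist','c2');print(fit(p,T,"cross",.4482,-.2586))
plan((.4582,.2326,.305),(.4582,.2326,.222),dyaw=12)
E
```

```text
39.5475697517395
(np.float64(0.4485), np.float64(-0.258), 3.8, np.float64(0.741))
now [ 0.4469 -0.2592  0.1938] yaw_y -66.24 gap 0.26 t 13.0
(0.4582, 0.2326, 0.305) -> [0.4172, -0.8909, -0.2231] rot_z -0.2667 rows 12.0948894879191
(0.4582, 0.2326, 0.222) -> [0.4171, -0.891, -0.0571] rot_z -0.2667 rows 11.816590837491502
```

drive_tool(delta_pos=[[0, 0, -0.08], [0, 0, -0.16], [0, 0, -0.22], [0.414, -0.89, -0.22], [0.414, -0.89, -0.22], [0.414, -0.89, -0.22], [0.414, -0.89, -0.22], [0.414, -0.89, -0.22], [0.414, -0.89, -0.22], [0.414, -0.89, -0.22], [0.414, -0.89, -0.22], [0.414, -0.89, -0.22], [0.414, -0.89, -0.22], [0.414, -0.89, -0.22], [0.414, -0.89, -0.22], [0.414, -0.89, -0.22], [0.414, -0.89, -0.22], [0.414, -0.89, -0.14], [0.414, -0.89, -0.07], [0.414, -0.89, -0.06]], delta_rot=[[0, 0, 0], [0, 0, 0], [0, 0, 0], [0, 0, -0.26], [0, 0, -0.26], [0, 0, -0.26], [0, 0, -0.26], [0, 0, -0.26], [0, 0, -0.26], [0, 0, -0.26], [0, 0, -0.26], [0, 0, -0.26], [0, 0, -0.26], [0, 0, -0.26], [0, 0, -0.26], [0, 0, -0.26], [0, 0, -0.26], [0, 0, -0.26], [0, 0, -0.26], [0, 0, -0.26]], hand=[0.1, 0.1, 0.1, 0.1, 0.1, 0.1, 0.1, 0.1, 0.1, 0.1, 0.1, 0.1, 0.1, 0.1, 0.1, 0.1, 0.1, 0.1, 0.1, 0.1])

```text
time_s: 14.63
ee_pos: [0.4545, 0.23, 0.2173]
orientation: [0.953, 0.304, -0.004, -0.0]
wrist_force: [-1.9, -1.4, -1.4]
finger_gap: 0.266
finger_force: 39.4
```

```bash
python3 - <<'E'
from h import *
for i in range(3): robot.get_image("side")
s,p,T=shot('wrist','c3');x,y,z=s["ee_pos"];print(s["finger_force"],fit(p,T,"cross",.4582,.2326,0,z-.194))
plan((.4569,.2317,.2005))
E
```

```text
39.420878291130066 (np.float64(0.4579), np.float64(0.2327), 14.9, np.float64(0.677))
now [0.4576 0.2312 0.2251] yaw_y -54.59 gap 0.268 t 14.8
(0.4569, 0.2317, 0.2005) -> [-0.0005, -0.0017, 0.0492] rot_z 0.0 rows 0.5906942357211924
```

drive_tool(delta_pos=[[0, -0.001, 0.015], [0, -0.001, 0.03], [0, -0.001, 0.043], [0, -0.001, 0.049], [0, -0.001, 0.049], [0, -0.001, 0.049], [0, -0.001, 0.049], [0, -0.001, 0.049], [0, -0.001, 0.049], [0, -0.001, 0.049], [0, -0.001, 0.049], [0, -0.001, -0.04], [0, -0.001, -0.12], [0, -0.001, -0.2], [0, -0.001, -0.2], [0, -0.001, -0.2], [0, -0.001, -0.2]], delta_rot=[[0, 0, 0], [0, 0, 0], [0, 0, 0], [0, 0, 0], [0, 0, 0], [0, 0, 0], [0, 0, 0], [0, 0, 0], [0, 0, 0], [0, 0, 0], [0, 0, 0], [0, 0, 0], [0, 0, 0], [0, 0, 0], [0, 0, 0], [0, 0, 0], [0, 0, 0]], hand=[0.1, 0.1, 0.1, 0.1, 0.1, 0.1, 0.1, 0.55, 0.55, 0.55, 0.55, 0.55, 0.55, 0.55, 0.55, 0.55, 0.55])

```text
time_s: 16.25
ee_pos: [0.4564, 0.2321, 0.3227]
orientation: [0.952, 0.305, -0.0, 0.0]
wrist_force: [0.2, -0.2, -0.1]
finger_gap: 0.544
finger_force: 0.0
```

```bash
python3 - <<'E'
from h import *
s,p,T=shot('wrist','c4');print(fit(p,T,"cross",.4582,.2326,0,.006),fit(p,T,"gear",.4813,.1368,0,.006))
plan((.4315,-.157,.305),(.4315,-.157,.25),(.4315,-.157,.21),dyaw=17.5+54.5)
E
```

```text
(np.float64(0.4578), np.float64(0.2343), 14.3, np.float64(0.872)) (np.float64(0.4805), np.float64(0.1384), 6.7, np.float64(0.914))
now [0.4562 0.232  0.3218] yaw_y -54.54 gap 0.551 t 16.3
(0.4315, -0.157, 0.305) -> [-0.4915, 0.6051, 0.0341] rot_z -1.6 rows 9.356772976979185
(0.4315, -0.157, 0.25) -> [-0.4913, 0.6052, 0.1441] rot_z -1.6 rows 9.505367535609428
(0.4315, -0.157, 0.21) -> [-0.4912, 0.6053, 0.2241] rot_z -1.6 rows 9.725005009158366
```

drive_tool(delta_pos=[[-0.491, 0.605, 0.034], [-0.491, 0.605, 0.034], [-0.491, 0.605, 0.034], [-0.491, 0.605, 0.034], [-0.491, 0.605, 0.034], [-0.491, 0.605, 0.034], [-0.491, 0.605, 0.034], [-0.491, 0.605, 0.034], [-0.491, 0.605, 0.034], [-0.491, 0.605, 0.034], [-0.491, 0.605, 0.034], [-0.491, 0.605, 0.034], [-0.491, 0.605, 0.034]], delta_rot=[[0, 0, -1], [0, 0, -1], [0, 0, -1], [0, 0, -1], [0, 0, -1], [0, 0, -1], [0, 0, -1], [0, 0, -1], [0, 0, -1], [0, 0, -1], [0, 0, -1], [0, 0, -1], [0, 0, -1]], hand=[0.45, 0.45, 0.45, 0.45, 0.45, 0.45, 0.45, 0.45, 0.45, 0.45, 0.45, 0.45, 0.45])

```text
time_s: 17.38
ee_pos: [0.4314, -0.1572, 0.3044]
orientation: [0.764, 0.645, -0.0, -0.002]
wrist_force: [-0.7, -0.2, 0.3]
finger_gap: 0.447
finger_force: 0.0
```

```bash
python3 - <<'E'
from h import *
for i in range(3): robot.get_image("side")
plan((.4315,-.157,.21),(.4315,-.157,.185),dyaw=17.5+9.5)
E
```

```text
now [ 0.432  -0.1557  0.3055] yaw_y -9.47 gap 0.453 t 17.5
(0.4315, -0.157, 0.21) -> [-0.003, -0.0003, 0.1909] rot_z -0.6 rows 2.289505257238439
(0.4315, -0.157, 0.185) -> [-0.003, -0.0002, 0.2409] rot_z -0.6 rows 2.8889726053524734
```

drive_tool(delta_pos=[[-0.003, 0, 0], [-0.003, 0, 0], [-0.003, 0, 0], [-0.003, 0, 0], [-0.003, 0, 0.07], [-0.003, 0, 0.13], [-0.003, 0, 0.18], [-0.003, 0, 0.19], [-0.003, 0, 0.19], [-0.003, 0, 0.19], [-0.003, 0, 0.19]], delta_rot=[[0, 0, -0.6], [0, 0, -0.6], [0, 0, -0.6], [0, 0, -0.6], [0, 0, -0.6], [0, 0, -0.6], [0, 0, -0.6], [0, 0, -0.6], [0, 0, -0.6], [0, 0, -0.6], [0, 0, -0.6]], hand=[0.45, 0.45, 0.45, 0.45, 0.45, 0.45, 0.45, 0.45, 0.45, 0.45, 0.45])

```text
time_s: 18.45
ee_pos: [0.4326, -0.1583, 0.2131]
orientation: [0.591, 0.806, -0.0, 0.001]
wrist_force: [0.1, -0.3, 0.5]
finger_gap: 0.447
finger_force: 0.0
```

```bash
python3 - <<'E'
from h import *
s,p,T=shot('wrist','p1');print(fit(p,T,"pull",.4315,-.157,np.radians(17)))
plan((.4315,-.157,.185))
E
```

```text
(np.float64(0.4305), np.float64(-0.1567), 108.2, np.float64(0.913))
now [ 0.4326 -0.1585  0.2131] yaw_y 17.49 gap 0.454 t 18.5
(0.4315, -0.157, 0.185) -> [0.0036, -0.0012, 0.0563] rot_z 0.0 rows 0.6763301373631487
```

View pics/p1.png

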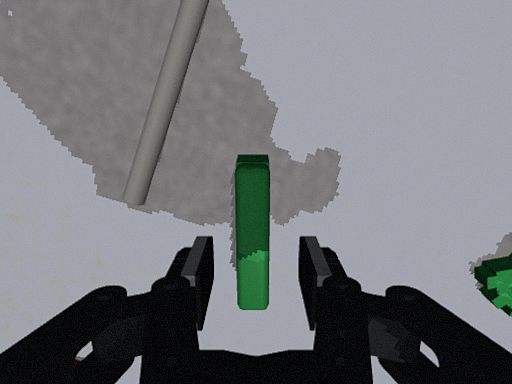

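The pull is aligned between the pads, at (253,230), and the pencil is clear. Gripping.

drive_tool(delta_pos=[[0.0035, -0.001, 0.03], [0.0035, -0.001, 0.05], [0.0035, -0.001, 0.055], [0.0035, -0.001, 0.055], [0.0035, -0.001, 0.055], [0.0035, -0.001, 0.055], [0.0035, -0.001, 0.055], [0.0035, -0.001, 0.055], [0.0035, -0.001, 0.055], [0.0035, -0.001, 0.055]], delta_rot=[[0, 0, 0], [0, 0, 0], [0, 0, 0], [0, 0, 0], [0, 0, 0], [0, 0, 0], [0, 0, 0], [0, 0, 0], [0, 0, 0], [0, 0, 0]], hand=[0.45, 0.45, 0.45, 0.45, 0, 0, 0, 0, 0, 0])

```text
time_s: 19.33
ee_pos: [0.4311, -0.1569, 0.1844]
orientation: [0.592, 0.806, -0.0, 0.001]
wrist_force: [-1.1, 1.3, 6.5]
finger_gap: 0.173
finger_force: 40.5
```

```bash
python3 - <<'E'
from h import *
print(robot.get_state()["finger_force"])
s,p,T=shot('wrist','p2');print(fit(p,T,"pull",.4315,-.157,np.radians(17)))
plan((.5529,.2554,.285),dyaw=86)
E
```

```text
40.512439012527466
(np.float64(0.4308), np.float64(-0.157), 108.4, np.float64(0.913))
now [ 0.4311 -0.1569  0.1844] yaw_y 17.47 gap 0.179 t 19.4
(0.5529, 0.2554, 0.285) -> [0.7132, 0.48, -0.2016] rot_z -1.9111 rows 10.588047643254201
```

drive_tool(delta_pos=[[0, 0, -0.08], [0, 0, -0.16], [0, 0, -0.2], [0.713, 0.48, -0.2], [0.713, 0.48, -0.2], [0.713, 0.48, -0.2], [0.713, 0.48, -0.2], [0.713, 0.48, -0.2], [0.713, 0.48, -0.2], [0.713, 0.48, -0.2], [0.713, 0.48, -0.2], [0.713, 0.48, -0.2], [0.713, 0.48, -0.2], [0.713, 0.48, -0.2], [0.713, 0.48, -0.2], [0.713, 0.48, -0.2], [0.713, 0.48, -0.2], [0.713, 0.48, -0.2]], delta_rot=[[0, 0, 0], [0, 0, 0], [0, 0, 0], [0, 0, -1], [0, 0, -1], [0, 0, -1], [0, 0, -1], [0, 0, -1], [0, 0, -1], [0, 0, -1], [0, 0, -1], [0, 0, -1], [0, 0, -1], [0, 0, -1], [0, 0, -1], [0, 0, -1], [0, 0, -1], [0, 0, -1]], hand=[0, 0, 0, 0, 0, 0, 0, 0, 0, 0, 0, 0, 0, 0, 0, 0, 0, 0])

```text
time_s: 20.88
ee_pos: [0.5527, 0.2544, 0.2836]
orientation: [0.239, 0.971, -0.0, -0.0]
wrist_force: [-0.4, 1.1, -0.9]
finger_gap: 0.18
finger_force: 39.8
```

```bash
python3 - <<'E'
from h import *
plan((.5529,.2554,.285),(.5529,.2554,.21),dyaw=41.2)
E
```

```text
now [0.5527 0.2544 0.2836] yaw_y 62.39 gap 0.18 t 20.9
(0.5529, 0.2554, 0.285) -> [0.0005, 0.002, -0.0027] rot_z -0.9156 rows 0.0412136773223823
(0.5529, 0.2554, 0.21) -> [0.0005, 0.0021, 0.1473] rot_z -0.9156 rows 1.7660177315094685
```

drive_tool(delta_pos=[[0, 0.001, 0], [0, 0.001, 0], [0, 0.001, 0], [0, 0.001, 0], [0, 0.001, 0], [0, 0.001, 0.06], [0, 0.001, 0.12], [0, 0.001, 0.147], [0, 0.001, 0.147], [0, 0.001, 0.147], [0, 0.001, 0.147], [0, 0.001, 0.147], [0, 0.001, 0.147]], delta_rot=[[0, 0, -0.91], [0, 0, -0.91], [0, 0, -0.91], [0, 0, -0.91], [0, 0, -0.91], [0, 0, -0.91], [0, 0, -0.91], [0, 0, -0.91], [0, 0, -0.91], [0, 0, -0.91], [0, 0, -0.91], [0, 0, -0.91], [0, 0, -0.91]], hand=[0, 0, 0, 0, 0, 0, 0, 0, 0, 0, 0, 0, 0])

```text
time_s: 21.97
ee_pos: [0.5537, 0.256, 0.212]
orientation: [-0.117, 0.993, 0.0, 0.001]
wrist_force: [0.2, -0.9, -0.1]
finger_gap: 0.177
finger_force: 39.7
```

```bash
python3 - <<'E'
from h import *
s,p,T=shot('wrist','p3');x,y,z=s["ee_pos"];print(fit(p,T,"pull",.553,.2554,np.radians(13),z-.1844),s["finger_force"])
plan((.5529,.2554,.191))
E
```

```text
(np.float64(0.5537), np.float64(0.2569), 194.4, np.float64(0.919)) 39.74828660488129
now [0.5535 0.256  0.2116] yaw_y 103.41 gap 0.179 t 22.0
(0.5529, 0.2554, 0.191) -> [0.0016, -0.0009, 0.0412] rot_z 0.0 rows 0.49505359083842093
```

View pics/p3.png

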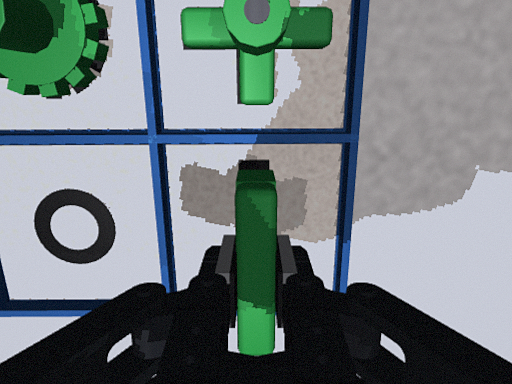

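The pull is over its bar, aligned. The cross covers its outline, and the gear looks well placed. Lowering.

drive_tool(delta_pos=[[0.001, -0.0015, 0.015], [0.001, -0.0015, 0.03], [0.001, -0.0015, 0.041], [0.001, -0.0015, 0.041], [0.001, -0.0015, 0.041], [0.001, -0.0015, 0.041], [0.001, -0.0015, 0.041], [0.001, -0.0015, 0.041], [0.001, -0.0015, 0.041], [0.001, -0.0015, 0.041], [0.001, -0.0015, -0.05], [0.001, -0.0015, -0.13], [0.001, -0.0015, -0.21], [0.001, -0.0015, -0.21], [0.001, -0.0015, -0.21], [0.001, -0.0015, -0.21]], delta_rot=[[0, 0, 0], [0, 0, 0], [0, 0, 0], [0, 0, 0], [0, 0, 0], [0, 0, 0], [0, 0, 0], [0, 0, 0], [0, 0, 0], [0, 0, 0], [0, 0, 0], [0, 0, 0], [0, 0, 0], [0, 0, 0], [0, 0, 0], [0, 0, 0]], hand=[0, 0, 0, 0, 0, 0, 0.45, 0.45, 0.45, 0.45, 0.45, 0.45, 0.45, 0.45, 0.45, 0.45])

```text
time_s: 23.35
ee_pos: [0.5526, 0.2551, 0.3148]
orientation: [-0.117, 0.993, -0.0, 0.0]
wrist_force: [1.4, 0.1, -0.6]
finger_gap: 0.45
finger_force: 0.0
```

```bash
python3 - <<'E'
from h import *
s,p,T=shot('wrist','p4');print(fit(p,T,"pull",.553,.2554,np.radians(13),.006),fit(p,T,"cross",.4582,.2326,.2,.006),marks(p,T,dict(ring=(.5766,.1602))))
plan((.5733,-.281,.305),(.5733,-.281,.2),dyaw=-45)
E
```

```text
(np.float64(0.5524), np.float64(0.2555), 12.9, np.float64(0.901)) (np.float64(0.4584), np.float64(0.2342), 13.4, np.float64(0.901)) {'ring': (0.5767, 0.1604, [425.0, 429.0], 55.9)}
now [0.5523 0.255  0.3137] yaw_y 103.41 gap 0.45 t 23.4
(0.5733, -0.281, 0.305) -> [0.2078, -1.0524, 0.0178] rot_z 1.0 rows 12.864069797588101
(0.5733, -0.281, 0.2) -> [0.2074, -1.0524, 0.2278] rot_z 1.0 rows 13.1481884466084
```

drive_tool(delta_pos=[[0.208, -1, 0.018], [0.208, -1, 0.018], [0.208, -1, 0.018], [0.208, -1, 0.018], [0.208, -1, 0.018], [0.208, -1, 0.018], [0.208, -1, 0.018], [0.208, -1, 0.018], [0.208, -1, 0.018], [0.208, -1, 0.018], [0.208, -1, 0.018], [0.208, -1, 0.018], [0.208, -1, 0.018], [0.208, -1, 0.018], [0.208, -1, 0.018], [0.208, -1, 0.018], [0.208, -1, 0.018]], delta_rot=[[0, 0, 1], [0, 0, 1], [0, 0, 1], [0, 0, 1], [0, 0, 1], [0, 0, 1], [0, 0, 1], [0, 0, 1], [0, 0, 1], [0, 0, 1], [0, 0, 1], [0, 0, 1], [0, 0, 1], [0, 0, 1], [0, 0, 1], [0, 0, 1], [0, 0, 1]], hand=[0.75, 0.75, 0.75, 0.75, 0.75, 0.75, 0.75, 0.75, 0.75, 0.75, 0.75, 0.75, 0.75, 0.75, 0.75, 0.75, 0.75])

```text
time_s: 24.82
ee_pos: [0.5676, -0.2538, 0.3058]
orientation: [0.271, 0.962, 0.0, -0.0]
wrist_force: [-0.5, -0.2, 0.6]
finger_gap: 0.753
finger_force: 0.0
```

```bash
python3 - <<'E'
from h import *
s,p,T=shot('wrist','r1');print(fit(p,T,"ring",.5733,-.281))
plan((.5733,-.281,.305),(.5733,-.281,.21),(.5733,-.281,.188))
E
```

```text
(np.float64(0.5734), np.float64(-0.2808), 2.5, np.float64(0.911))
now [ 0.5677 -0.2539  0.306 ] yaw_y 58.52 gap 0.746 t 24.9
(0.5733, -0.281, 0.305) -> [-0.0379, -0.0404, 0.002] rot_z 0.0 rows 0.6648209187229848
(0.5733, -0.281, 0.21) -> [-0.038, -0.0404, 0.192] rot_z 0.0 rows 2.3962127542672667
(0.5733, -0.281, 0.188) -> [-0.038, -0.0404, 0.236] rot_z 0.0 rows 2.906789224269904
```

drive_tool(delta_pos=[[-0.038, -0.04, 0], [-0.038, -0.04, 0], [-0.038, -0.04, 0], [-0.038, -0.04, 0.08], [-0.038, -0.04, 0.15], [-0.038, -0.04, 0.2], [-0.038, -0.04, 0.236], [-0.038, -0.04, 0.236], [-0.038, -0.04, 0.236], [-0.038, -0.04, 0.236], [-0.038, -0.04, 0.236], [-0.038, -0.04, 0.236], [-0.038, -0.04, 0.236], [-0.038, -0.04, 0.236], [-0.038, -0.04, 0.236]], delta_rot=[[0, 0, 0], [0, 0, 0], [0, 0, 0], [0, 0, 0], [0, 0, 0], [0, 0, 0], [0, 0, 0], [0, 0, 0], [0, 0, 0], [0, 0, 0], [0, 0, 0], [0, 0, 0], [0, 0, 0], [0, 0, 0], [0, 0, 0]], hand=[0.75, 0.75, 0.75, 0.75, 0.75, 0.75, 0.75, 0.75, 0.75, 0.3, 0.3, 0.3, 0.3, 0.3, 0.3])

```text
time_s: 26.12
ee_pos: [0.5741, -0.2828, 0.191]
orientation: [0.272, 0.962, -0.001, 0.002]
wrist_force: [0.7, 0.6, 7.3]
finger_gap: 0.502
finger_force: 41.0
```

```bash
python3 - <<'E'
from h import *
print(robot.get_state()["finger_force"])
s,p,T=shot('wrist','r2');print(fit(p,T,"ring",.5733,-.281))
plan((.5766,.1602,.29),(.5766,.1602,.215))
E
```

```text
41.003994047641754
(np.float64(0.5732), np.float64(-0.2823), 8.7, np.float64(0.931))
now [ 0.5741 -0.2828  0.1909] yaw_y 58.43 gap 0.503 t 26.2
(0.5766, 0.1602, 0.29) -> [0.4588, 0.7575, -0.1998] rot_z 0.0 rows 10.886355562784303
(0.5766, 0.1602, 0.215) -> [0.4594, 0.7575, -0.0498] rot_z 0.0 rows 10.639612362009306
```

drive_tool(delta_pos=[[0, 0, -0.08], [0, 0, -0.16], [0, 0, -0.2], [0.4565, 0.7575, -0.2], [0.4565, 0.7575, -0.2], [0.4565, 0.7575, -0.2], [0.4565, 0.7575, -0.2], [0.4565, 0.7575, -0.2], [0.4565, 0.7575, -0.2], [0.4565, 0.7575, -0.2], [0.4565, 0.7575, -0.2], [0.4565, 0.7575, -0.2], [0.4565, 0.7575, -0.2], [0.4565, 0.7575, -0.2], [0.4565, 0.7575, -0.2], [0.4565, 0.7575, -0.12], [0.4565, 0.7575, -0.05], [0.4565, 0.7575, -0.05], [0.4565, 0.7575, -0.05], [0.4565, 0.7575, -0.05]], delta_rot=[[0, 0, 0], [0, 0, 0], [0, 0, 0], [0, 0, 0], [0, 0, 0], [0, 0, 0], [0, 0, 0], [0, 0, 0], [0, 0, 0], [0, 0, 0], [0, 0, 0], [0, 0, 0], [0, 0, 0], [0, 0, 0], [0, 0, 0], [0, 0, 0], [0, 0, 0], [0, 0, 0], [0, 0, 0], [0, 0, 0]], hand=[0.3, 0.3, 0.3, 0.3, 0.3, 0.3, 0.3, 0.3, 0.3, 0.3, 0.3, 0.3, 0.3, 0.3, 0.3, 0.3, 0.3, 0.3, 0.3, 0.3])

```text
time_s: 27.83
ee_pos: [0.5779, 0.1594, 0.2157]
orientation: [0.272, 0.962, 0.0, 0.001]
wrist_force: [0.6, -0.3, -0.2]
finger_gap: 0.498
finger_force: 41.0
```

```bash
python3 - <<'E'
from h import *
robot.get_image("side")
s,p,T=shot('wrist','r3');x,y,z=s["ee_pos"];print(fit(p,T,"ring",.5766,.1602,0,z-.191),s["finger_force"])
plan((.5776,.1596,.1975))
E
```

```text
(np.float64(0.5774), np.float64(0.1608), 3.5, np.float64(0.941)) 40.953635573387146
now [0.5784 0.1595 0.2164] yaw_y 58.39 gap 0.495 t 27.9
(0.5776, 0.1596, 0.1975) -> [0.0017, -0.0008, 0.0377] rot_z 0.0 rows 0.4530322417058617
```

View pics/r3.png

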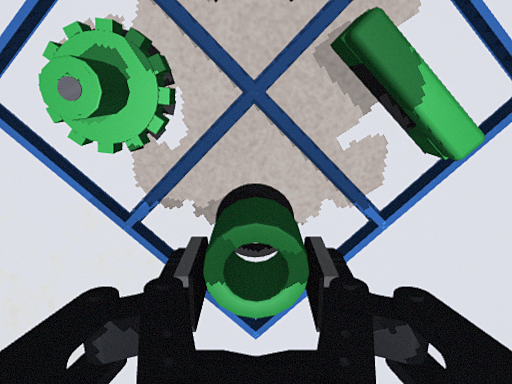

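The ring is over its outline. Lowering and releasing.

drive_tool(delta_pos=[[0.001, -0.0015, 0.013], [0.001, -0.0015, 0.026], [0.001, -0.0015, 0.038], [0.001, -0.0015, 0.038], [0.001, -0.0015, 0.038], [0.001, -0.0015, 0.038], [0.001, -0.0015, 0.038], [0.001, -0.0015, 0.038], [0.001, -0.0015, 0.038], [0.001, -0.0015, 0.038], [0.001, -0.0015, -0.05], [0.001, -0.0015, -0.13], [0.001, -0.0015, -0.21], [0.001, -0.0015, -0.29], [0.001, -0.0015, -0.37], [0.001, -0.0015, -0.38], [0.001, -0.0015, -0.38], [0.001, -0.0015, -0.38]], delta_rot=[[0, 0, 0], [0, 0, 0], [0, 0, 0], [0, 0, 0], [0, 0, 0], [0, 0, 0], [0, 0, 0], [0, 0, 0], [0, 0, 0], [0, 0, 0], [0, 0, 0], [0, 0, 0], [0, 0, 0], [0, 0, 0], [0, 0, 0], [0, 0, 0], [0, 0, 0], [0, 0, 0]], hand=[0.3, 0.3, 0.3, 0.3, 0.3, 0.3, 0.7, 0.7, 0.7, 0.7, 0.7, 0.7, 0.7, 0.7, 0.7, 0.7, 0.7, 0.7])

```text
time_s: 29.43
ee_pos: [0.5764, 0.1594, 0.4026]
orientation: [0.272, 0.962, -0.0, -0.0]
wrist_force: [-0.6, 0.7, -0.6]
finger_gap: 0.699
finger_force: 0.0
```

```bash
cat > chk.py <<'E'
from h import *
import sys
robot.get_image("side");robot.get_image("side")
s,p,T=shot('wrist',sys.argv[1]);print(s["ee_pos"].round(3))
for m,x,y,a in(("gear",.4813,.1368,0),("cross",.4582,.2326,.2),("pull",.5529,.2554,.2),("ring",.5766,.1602,0)):
    r=fit(p,T,m,x,y,a,.006);print(m,*map(float,r),"off mm",round((r[0]-x)*1e3,1),round((r[1]-y)*1e3,1))
E
python3 chk.py f1
```

```text
[0.576 0.159 0.401]
gear 0.4801 0.1383 10.9 0.871 off mm -1.2 1.5
cross 0.4569 0.2342 103.4 0.922 off mm -1.3 1.6
pull 0.5525 0.255 193.8 0.89 off mm -0.4 -0.4
ring 0.5759 0.1603 3.8 0.909 off mm -0.7 0.1
```

View pics/f1.png

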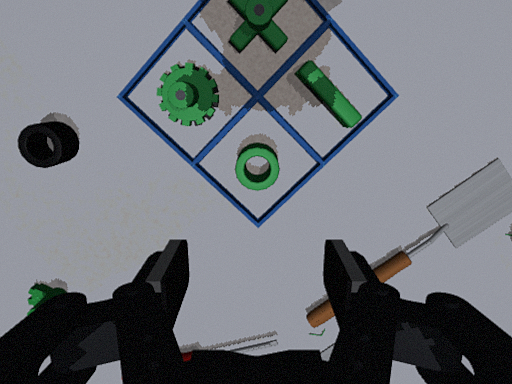

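The view shows all four prints upright and centred on their cards, within about 2 mm. The black ring and broken gear lie where they were. Handing in.

```bash
python3 -c "
from plant import robot
print(robot.sign_off())"
```

```text
the job is handed in; nothing more can be done
None
```

I placed the gear, cross knob, pull handle and ring upright on their matching cards, about 2 mm or less off centre by the last camera check, left the look-alikes untouched, and handed the job in at about 30 s.

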